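# Find and mark the balance point of a ballasted bar

## Robot

A 6-joint arm with a two-finger parallel gripper is mounted at the origin on a cart in front of the work surface, level with it; the furniture and walls round the work are solid. World frame = base frame: x ahead of the robot, y to its left, z up, the work surface at z = 0. Lengths are in mm, angles in rad, forces in N, time in s.
With the tool pointing down it reaches from about 200 to 875 mm from the base axis. Payload 3.4 kg.
Tool frame: the origin (TCP) lies between the finger pads; the fingertips stand 22 mm ahead of it and the grasp point (between the pads) lies 3 mm ahead of it; z points along the fingers, y is the line along which they close (so a half turn about z gives the same grasp; the last joint's range is limited). The gripper opens to 94 mm and grips with 3 to 60 N. Pads are 16 mm wide; open, the fingers measure 119 mm over their backs; the gripper's body (75 mm by 177 mm) begins 78 mm behind the grasp point.
Start: joints at [-1.357, 0.276, 1.505, -0, 1.361, -0.121], TCP at [188.934, -543.111, 202.493] pointing down, gripper open.
Joint ranges: [-2.89, 2.89], [-0.75, 2.08], [0.22, 2.7], [-1.18, 4.32], [0.11, 2.71], [-2.7, 2.7]. Speed limits (rad/s): [2.57, 2.57, 3.14, 3.14, 3.14, 3.14].

## Interface

Orientations are given as a rotation vector (axis times angle).
In Python, from cell import sensors, get_image, job_done gives the robot as it stands.
- The arm moves only by the tool send_rows, never from a script. Its argument "deltas" is one flat list of numbers, 4 for each row, row after row: the shift along the tool's x, y, z in units of 40 mm (1.0 is 40 mm), then the turn about the tool's z in units of 6 degrees (1.0 is 6 degrees). A call has 1 to 8 rows; each row shifts and turns the commanded pose from where the row before left it, along the tool's axes as they then stand; what a row does not reach is not made up. A row lasts 1/12 s, in which the tool goes at most 41.7 mm and 7.16 degrees, less where a joint would pass 70% of its speed; a pose out of reach is approached as far as the arm can. A call is refused whole if a number of a shift passes 1 or a number of a turn 1, either way. A call with a gripper value outside its range is refused whole. "gripper" is the opening, from 0 (shut) to 1 (fully open), set as the call begins (left out, the last holds). The fingers move at their own pace and stop on an object; "newtons" is the grip in N (left out, the last holds). Time passes only in rows, so rows that do not move let the fingers close. It gives the time, the measured TCP pose, the force, the opening and the grip force at its end, in the units of the state.
- sensors.sense(): the state, without advancing time (a new reading comes with each control period).
- get_image(name): name is "side" or "top" or "wrist"; returns a dict with "image" (420x560x3 uint8, red, green, blue), "fx", "fy", "cx", "cy" (pixels), "dist_coeffs" ([k1, k2, p1, p2, k3] as OpenCV has them; the pictures are not rectified), "R" (3x3) and "t" (3): a world point X has camera coordinates R X + t. Camera axes: x right, y down, z forward; pixel columns grow to the right and rows downward; lengths in mm; the calibration is good to about 2 mm. A picture is of the moment at which its call begins. There is no depth.
- job_done(): hands the job in; it is judged then, once.
The state is a dict: "clock": time; "qpos": joint angles; "qvel": joint speeds; "joint_efforts": joint torques, N m; "tool_pos": TCP position; "orientation": TCP orientation; "ft_force": force on the tool from outside, world axes, zero at the start; "moment": the same for the moment, N m; "width": finger opening in mm; "finger_force": force on a finger pad.
Only numpy, scipy, OpenCV 4.12 (cv2) and the standard library are available. Lean on these libraries where they do the work, as an engineer would, in place of code of your own. Each camera call takes 0.05 s, during which the arm holds its last target. There are 200 camera calls.

## Task

Slide the bar lengthwise over the dark steel fulcrum of the stand, without lifting it off and handling it gently, until it tips up off its tail rest and balances level on the fulcrum by itself. Then mark the balance point: set the small saddle astride the bar, fully down and centred right above the fulcrum, with a light touch, so that the bar stays balanced level. Leave the other things on the table alone.

Things in the scene. Friction and masses are not known exactly. Their poses are not given: they have to be found in the camera images.
- stand: Fixed wooden balancing stand. Origin: centre of the underside of its base (300 x 75 x 10 mm); x = the direction to slide the bar, z up. A dark steel fulcrum ledge crosses its middle; low rests stand at x = -125 mm and +125 mm. At the start the bar lies on the fulcrum's rear edge and on the rear rest, leaning about 3 degrees tail down.
- fulcrum (a point): Middle of the fulcrum's flat top, 45 mm above the table; axes as the stand's. The flat is 16 mm wide along x and 60 mm across. A bar whose balance point is above the flat stays level on it; short of it, the bar leans 3 degrees tail down, beyond it 3 degrees nose down.
- tail_rest (a point): Middle of the top of the rear rest (x = -125 mm), 39 mm above the table, 12 mm along x, with a guiding cheek 10 mm thick, up to 55 mm above the table, on either side, 35 mm clear between them. The front rest at x = +125 mm is the same.
- bar: Closed steel box-section bar with black end caps, 360 x 30 x 20 mm, 0.5 kg. Origin: centre of its underside; x along it towards the nose (the stand's x), z up. Ballast fixed unseen inside puts its balance point anywhere up to 32 mm either side of its middle; at the start that lies at least 30 mm behind the fulcrum's middle. Level on the fulcrum its underside is 45 mm above the table.
- bar_tail (a point): Middle of the bar's tail end face (the rear end, low at the start). Fingers that still push on this face hold it up or down by friction, so the bar's lean shows its balance only once they have backed off.
- bar_nose (a point): Middle of the bar's nose end face (the front end), 360 mm from the tail.
- saddle: Loose 50 g dark steel saddle, upright on the table between robot and stand: plate 26 (x) x 44 (y) x 5 mm on two legs 10 mm high, 34 mm clear between (37 at the feet), with a tab 24 (x) x 10 (y) mm on top, 15 to 40 mm above the feet. Origin: centre, level with the feet; z up; x goes along the bar (either way round). Seated, the plate lies on the bar, the origin 10 mm above its underside.
- offcut: Bystander: pine offcut, 51 x 103 x 19 mm; not to be disturbed. Origin: centre of its underside.
- tape_roll: Bystander: roll of black tape, 64 mm across, 19 mm high; not to be disturbed. Origin: centre of its underside.
- pencil: Bystander: carpenter's pencil, 151 mm long; not to be disturbed. Origin: centre of its underside.
- battery: Bystander: tool battery block, 58 x 82 x 38 mm; not to be disturbed. Origin: centre of its underside.
- plug_tub: Bystander: small screw-lid tub, 62 mm across, 64 mm high; not to be disturbed. Origin: centre of its underside.
Not all that is in view belongs to the job. Several things look just like the saddle: the one meant starts farthest to the robot's right.

How it is judged:
By the outcome, as a careful person would: the job done as asked, in the order asked, and still so for the second after the job is handed in, with the robot touching nothing.
It also fails if it takes over 72 s, if anything falls off the work surface, if the arm or the gripper's body presses on something with over 40 N, if the wrist force passes 120 N, or if a joint passes its speed limit or range.

## Working session

There is one attempt and no reset: what is moved stays moved. The work goes in short steps, Python scripts to look and compute and a tool call to move; the robot and the scene stay as the last step left them, time stands still between calls to the robot, and variables do not carry over. Pictures are saved under pics/ and viewed, at most 10 in all, crops included, and the job is handed in when it is done.

Besides the shell and the picture viewer there is one more tool, called after "Emit:" as name(argument=value, ...) on one line, values as JSON. send_rows: Moves the arm, as the interface text tells. Its arguments: {"type":"object","properties":{"deltas":{"type":"array","items":{"type":"number"}},"gripper":{"type":"number"},"newtons":{"type":"number"}},"required":["deltas"]}

```bash
mkdir -p pics; cat > h.py <<'E'
import numpy as np, cv2
from cell import sensors, get_image, job_done
def snap(n,f=None):
    d=get_image(n)
    if f: cv2.imwrite('pics/'+f,cv2.cvtColor(d['image'],cv2.COLOR_RGB2BGR))
    return d
def K(d): return np.array([[d['fx'],0,d['cx']],[0,d['fy'],d['cy']],[0,0,1.]])
def ray(d,uv):
    p=cv2.undistortPoints(np.array([[uv]],float),K(d),np.array(d['dist_coeffs'],float))[0,0]
    R=np.array(d['R']);t=np.array(d['t'])
    return -R.T@t, R.T@np.array([p[0],p[1],1])
def onz(d,uv,z):
    c,v=ray(d,uv); return c+v*(z-c[2])/v[2]
def proj(d,X):
    R=np.array(d['R'],float);t=np.array(d['t'],float)
    return cv2.projectPoints(np.array(X,float).reshape(-1,1,3),cv2.Rodrigues(R)[0],t,K(d),np.array(d['dist_coeffs'],float))[0][:,0]
E
python3 - <<'E'
from h import *
a=snap('top','top0.png');b=snap('side','side0.png')
for d in(a,b):print(ray(d,(280,210)),d['fx'])
print(sensors.sense())
E
```

```text
(array([417.64225285, 138.93567694, 981.03948306]), array([ 0.15992435, -0.01216889, -0.98706993])) 418.9517538318409
(array([310.54419038, 994.91359616, 703.23037013]), array([ 0.20411194, -0.78763805, -0.58159165])) 541.7272954421493
{'clock': 0.1, 'qpos': array([-1.35698158e+00,  2.76535776e-01,  1.50596128e+00, -3.58571514e-05,
        1.36068089e+00, -1.20974022e-01]), 'qvel': array([ 0.0009132 , -0.00184229, -0.00472478, -0.00145054,  0.00083118,
        0.00014026]), 'joint_efforts': array([ 1.53721845e-03, -4.05456018e+01, -2.37781155e+01,  7.03551318e-02,
        2.99503317e-02, -5.51280800e-05]), 'tool_pos': array([ 188.81936296, -542.59786829,  201.70697045]), 'orientation': array([-3.09611843e+00, -5.23180496e-01,  1.70484103e-04]), 'ft_force': array([-0.21441993,  0.55537147,  0.03864426]), 'moment': array([-0.02040873, -0.0066409 ,  0.03908739]), 'finger_force': 0.0, 'width': 93.8978148509089}
```

```bash
ls
```

```text
h.py
pics
```

View pics/top0.png

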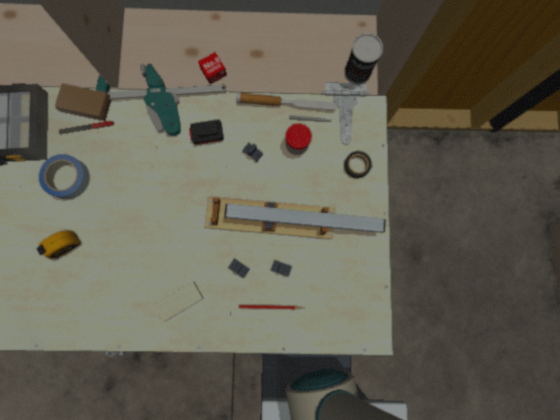

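View pics/side0.png

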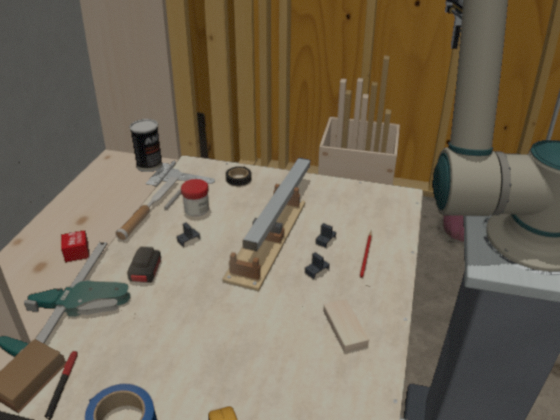

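The top view shows the grey bar from (228,212) to (384,225). It overhangs the right-hand rest at (323,222), so the tail is at -y and the slide goes towards +y. The fulcrum is near (269,216). The saddle-like things are at (281,268), (238,268) and (253,152), and the rightmost is (281,268).

```bash
python3 - <<'E'
from h import *
d=snap('top');im=d['image'];hsv=cv2.cvtColor(im,cv2.COLOR_RGB2HSV)
cv2.imwrite('pics/crop.png',cv2.resize(cv2.cvtColor(im,cv2.COLOR_RGB2BGR)[185:315,195:395],None,fx=4,fy=4,interpolation=cv2.INTER_CUBIC))
def big(m,x0,y0,x1,y1):
    q=np.zeros_like(m);q[y0:y1,x0:x1]=m[y0:y1,x0:x1]
    c=max(cv2.findContours(q,cv2.RETR_EXTERNAL,cv2.CHAIN_APPROX_NONE)[0],key=cv2.contourArea);return c
h,s,v=cv2.split(hsv)
print(im[218,300],im[200,235],im[268,281],im[240,240])
m=((s<50)&(v>90)).astype(np.uint8)
# bar vs table: bluish
m=((im[...,2].astype(int)-im[...,0]>-5)&(v>70)).astype(np.uint8)
c=big(m,215,190,392,240);r=cv2.minAreaRect(c);print(r)
bx=cv2.boxPoints(r)
for p in bx: print(p,onz(d,p,62).round(1))
for box in((265,255,296,282),(224,255,255,282)):
    m2=(v<110).astype(np.uint8);c=big(m2,*box);r=cv2.minAreaRect(c);print(r,onz(d,r[0],15).round(1))
    for p in cv2.boxPoints(r): print(onz(d,p,12).round(1))
E
```

```text
[122 129 131] [134 114  79] [51 53 56] [137 141 117]
((305.0452880859375, 217.04153442382812), (159.49557495117188, 15.13623046875), 5.640549182891846)
[224.93979 216.7348 ] [548.9 249.   62. ]
[226.42746 201.67188] [582.8 247.1  62. ]
[385.1508  217.34827] [ 554.9 -106.4   62. ]
[383.66312 232.4112 ] [ 521.2 -102.3   62. ]
((280.7007141113281, 268.0729675292969), (19.650224685668945, 12.644493103027344), 19.98310661315918) [440.  122.9  15. ]
[433.7 148.8  12. ]
[460.9 139.5  12. ]
[446.4  96.9  12. ]
[419.4 106.4  12. ]
((238.30203247070312, 268.2860107421875), (19.795854568481445, 13.155073165893555), 34.695152282714844) [437.7 219.5  15. ]
[437.8 246.8  12. ]
[462.6 230.7  12. ]
[437.7 192.6  12. ]
[413.1 208.9  12. ]
```

View pics/crop.png

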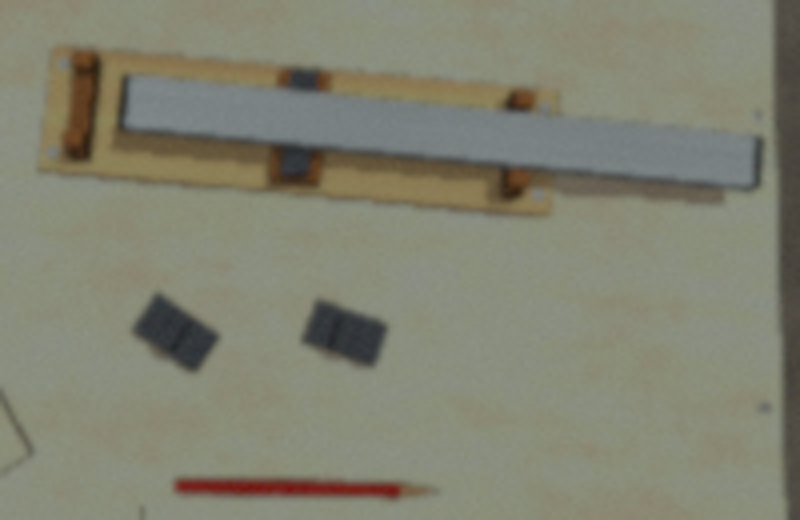

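The enlarged crop shows the bar clearly: nose at (124,102), tail at (760,160). The fulcrum's ends show at (304,78) and (294,160), and the base corners are visible. The target saddle is at (345,333).

```bash
python3 - <<'E'
from h import *
d=snap('top')
f=lambda x,y,z: onz(d,(195+(x+.5)/4-.5,185+(y+.5)/4-.5),z)
for n,x,y,z in [('f_far',304,78,45),('f_near',294,160,45),('bLfar',55,45,10),('bLnear',38,171,10),('bRfar',560,90,10),('bRnear',550,214,10),('noseF',128,76,70),('noseN',123,131,70),('tailF',762,136,51),('tailN',758,187,51)]:
    print(n,f(x,y,z).round(1))
b=[f(*p,10) for p in((55,45),(38,171),(560,90),(550,214))]
ctr=np.mean(b,0);ax=(b[0]+b[1]-b[2]-b[3]);ax/=np.linalg.norm(ax);print('stand',ctr,ax,np.degrees(np.arctan2(ax[1],ax[0])))
print(np.linalg.norm(b[0]-b[2]),np.linalg.norm(b[0]-b[1]))
n=(f(128,76,70)+f(123,131,70))/2;t=(f(762,136,51)+f(758,187,51))/2
print('bar',n,t,np.linalg.norm(n-t),'s along stand',(n-ctr)@ax,(t-ctr)@ax, np.degrees(np.arctan2(*(n-t)[[1,0]])))
import scipy.spatial.transform as T
print(T.Rotation.from_rotvec(sensors.sense()['orientation']).as_matrix().round(3))
E
```

```text
f_far [582.3 148.9  45. ]
f_near [535.4 153.5  45. ]
bLfar [605.1 296.1  10. ]
bLnear [530.4 302.4  10. ]
bRfar [584.5  -1.6  10. ]
bRnear [511.3   4.5  10. ]
noseF [577.  245.5  70. ]
noseN [546.4 247.1  70. ]
tailF [ 553.7 -109.2   51. ]
tailN [ 524.8 -106.3   51. ]
stand [557.81716148 150.36950195  10.        ] [0.06638325 0.9977942  0.        ] 86.19372105114435
298.3552176360219 74.96898964181932
bar [561.67468359 246.29980434  70.        ] [ 539.26270555 -107.72674224   51.        ] 355.2437085161709 s along stand 95.97477412314142 -258.75864038633824 86.37767151057305
[[ 0.944  0.329 -0.   ]
 [ 0.329 -0.944  0.001]
 [ 0.    -0.001 -1.   ]]
```

Emit:
send_rows(deltas=[0,0,0,-1,0,0,0,-1,0,0,0,-1,0,0,0,-1,0,0,0,-1,0,0,0,-1,0,0,0,-1,0,0,0,-1], gripper=0, newtons=20)

```text
clock: 0.87
tool_pos: [188.9, -542.9, 202.2]
orientation: [-2.612, -1.745, -0.0]
ft_force: [-0.2, 0.6, -0.4]
width: 44.0
finger_force: 0.0
```

Emit:
send_rows(deltas=[0,0,0,-1,0,0,0,-1,0,0,0,-1,0,0,0,-0.17,0,0,0,0])

```text
clock: 1.28
tool_pos: [188.9, -543.0, 202.3]
orientation: [-2.295, -2.145, -0.0]
ft_force: [0.3, 0.1, -0.0]
width: 10.8
finger_force: 0.0
```

Emit:
send_rows(deltas=[0.7,0.54,0,0,0.7,0.54,0,0,0.7,0.54,0,0,0.7,0.54,0,0,0.7,0.54,0,0,0.7,0.54,0,0,0.7,0.54,0,0,0.7,0.54,0,0])

```text
clock: 1.95
tool_pos: [377.0, -329.6, 202.6]
orientation: [2.296, 2.143, 0.0]
ft_force: [0.8, -0.7, -0.2]
width: 0.6
finger_force: 0.0
```

Emit:
send_rows(deltas=[0.7,0.54,0,0,0.7,0.54,0,0,0.7,0.54,0,0,0.7,0.54,0,0,0.7,0.54,0,0,0.7,0.54,0,0,0.6,0.5,0,0,0,0,0,0])

```text
clock: 2.62
tool_pos: [541.7, -145.2, 202.3]
orientation: [2.291, 2.149, 0.006]
ft_force: [0.3, 0.0, -0.3]
width: 0.6
finger_force: 0.0
```

```bash
cat >> h.py <<'E'
from scipy.spatial.transform import Rotation
def to(p,ang=None):
    s=sensors.sense();R=Rotation.from_rotvec(s['orientation']).as_matrix()
    d=R.T@(np.array(p)-s['tool_pos'])
    a=np.degrees(np.arctan2(R[1,0],R[0,0]))
    print('t',round(s['clock'],2),'pos',s['tool_pos'].round(1),'ang',a.round(2),'F',s['ft_force'].round(1),'delta units',(d/40).round(3),'w',s['width'])
    if ang is not None: print('turn units',(a-ang)/6)
A=np.array([.0664,.9978,0]);F=np.array([558.3,150.7,0])
E
python3 -c "
from h import *
to(F-300*A+[0,0,58],86.2)"
```

```text
t 2.62 pos [ 541.7 -145.2  202.3] ang 86.33 F [ 0.3  0.  -0.3] delta units [-0.101 -0.088  3.606] w 0.6055547019897852
turn units 0.022480005107240686
```

Emit:
send_rows(deltas=[-0.1,-0.09,0.6,0,0,0,0.8,0,0,0,0.8,0,0,0,0.8,0,0,0,0.6,0,0,0,0,0])

```text
clock: 3.12
tool_pos: [530.0, -152.0, 53.8]
orientation: [-2.289, -2.138, 0.007]
ft_force: [-1.0, 0.1, -0.7]
width: 0.4
finger_force: 0.0
```

```bash
python3 -c "
from h import *
to(F-269*A+[0,0,58],86.2)
d=snap('side');im=d['image']
cv2.imwrite('pics/s1.png',cv2.resize(cv2.cvtColor(im,cv2.COLOR_RGB2BGR)[120:290,200:400],None,fx=3.5,fy=3.5,interpolation=cv2.INTER_CUBIC))
for s in(-261,98):
  c=F+s*A; print(s,proj(d,c+[0,0,45+s*.0524]),proj(d,c+[0,0,65+s*.0524]))
"
```

```text
t 3.12 pos [ 530.  -152.    53.8] ang 86.08 F [-1.   0.1 -0.7] delta units [ 0.873  0.201 -0.105] w 0.43240314414825126
turn units -0.019269038349435164
-261 [[302.72693613 165.16097833]] [[302.974179   157.98731107]]
98 [[248.42057874 249.02254585]] [[248.12424794 240.74874757]]
```

View pics/s1.png

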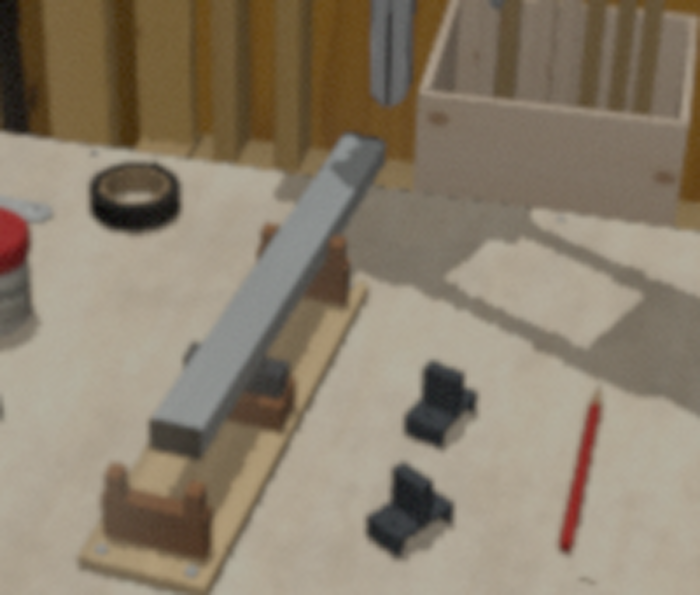

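The side crop shows the closed fingers just behind the bar's tail at (360,140). The nose face is at (178,435), short of the front rest's posts. Next I'll align sideways and start pushing slowly.

Emit:
send_rows(deltas=[0,0.2,-0.1,0,0.3,0,0,0,0.2,0,0,0,0.1,0,0,0,0.1,0,0,0,0.1,0,0,0,0.1,0,0,0,0.1,0,0,0])

```text
clock: 3.83
tool_pos: [545.0, -113.3, 62.6]
orientation: [2.293, 2.147, 0.0]
ft_force: [-0.6, -0.1, 0.4]
width: 0.3
finger_force: 0.0
```

Emit:
send_rows(deltas=[0.1,0,0,0,0.1,0,0,0,0.1,0,0,0,0.1,0,0,0,0.1,0,0,0,0.1,0,0,0])

```text
clock: 4.33
tool_pos: [546.5, -89.4, 62.4]
orientation: [-2.294, -2.147, 0.0]
ft_force: [0.7, 0.2, -0.2]
width: 0.4
finger_force: 0.0
```

```bash
cat >> h.py <<'E'
def nose(f=None):
    "side view: bluish grey bar mask -> dark nose face lower end"
    d=snap('side');im=d['image']
    if f: cv2.imwrite('pics/'+f,cv2.resize(cv2.cvtColor(im,cv2.COLOR_RGB2BGR)[120:320,180:380],None,fx=3,fy=3,interpolation=cv2.INTER_CUBIC))
    hsv=cv2.cvtColor(im,cv2.COLOR_RGB2HSV);m=((hsv[...,1]<40)|((hsv[...,0]>80)&(hsv[...,0]<140)&(hsv[...,1]<90)))&(hsv[...,2]>60)
    m=cv2.morphologyEx(m.astype(np.uint8),cv2.MORPH_OPEN,np.ones((3,3),np.uint8))
    n,l,st,_=cv2.connectedComponentsWithStats(m[130:330,200:330].copy())
    print([(st[i]+[200,130,0,0,0]).tolist() for i in range(1,n) if st[i,4]>150])
    return d
E
python3 -c "
from h import *
to(F-200*A+[0,0,58],86.2)
nose('s2.png')"
```

```text
t 4.33 pos [546.5 -89.4  62.4] ang 86.2 F [ 0.7  0.2 -0.2] delta units [ 1.01  -0.105  0.11 ] w 0.4264554153600873
turn units -0.00022489915218907677
[[233, 130, 76, 117, 2336], [200, 159, 38, 29, 346], [254, 167, 26, 25, 218], [200, 179, 33, 97, 1611], [288, 216, 17, 34, 253], [226, 219, 104, 111, 4946], [202, 282, 22, 27, 165], [214, 314, 18, 16, 199]]
```

View pics/s2.png

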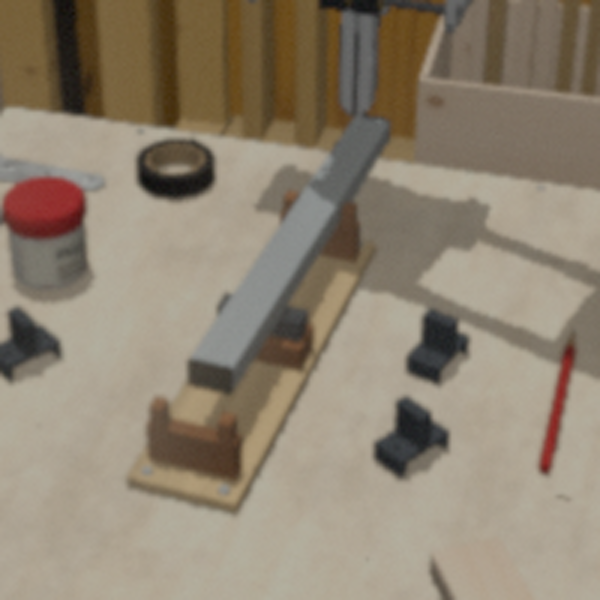

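```bash
python3 -c "
from h import *
d=snap('side');p=sensors.sense()['tool_pos']
print('tip',proj(d,[p-[0,0,22]]), 'tail pred',proj(d,[F-261*A+[0,0,31],F-261*A+[0,0,51],F-261*A+[0,0,51]+[15,0,0],F-261*A+[0,0,51]-[15,0,0]]))
t=snap('top','t2.png');print(proj(t,[p-[0,0,22],p]))
im=cv2.imread('pics/t2.png')[185:245,195:395];cv2.imwrite('pics/t2c.png',cv2.resize(im,None,fx=4,fy=4,interpolation=cv2.INTER_CUBIC))
"
```

```text
tip [[298.66845578 165.82989199]] tail pred [[302.72295612 165.27606886]
 [302.97015895 158.10433395]
 [296.87921781 157.26796951]
 [309.08894293 158.94665599]]
[[375.16374047 222.23760127]
 [377.54032494 220.94011555]]
```

View pics/t2c.png

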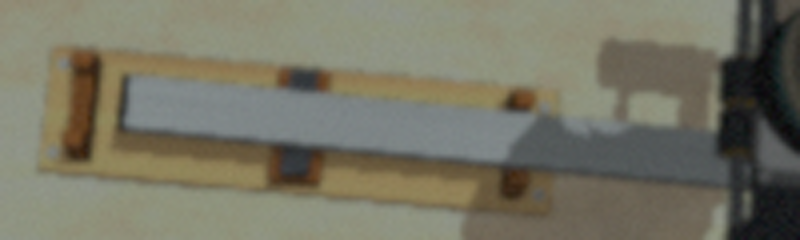

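```bash
python3 -c "
from h import *
d=snap('side');t=snap('top')
print(proj(d,[[530,-152,32],[530,-152,54]]),'seen 311.4,150')
p=sensors.sense()['tool_pos']; print(p)
for z in(20,40,62): print(z,proj(d,[[p[0],p[1],z]]))
w=snap('wrist','w1.png')
"
```

```text
[[310.83998292 157.09108832]
 [311.17725603 149.31047977]] seen 311.4,150
[546.56861674 -89.86334492  62.4396009 ]
20 [[298.47863683 172.98710754]]
40 [[298.69268453 165.8310369 ]]
62 [[298.93067698 157.81811833]]
```

View pics/w1.png

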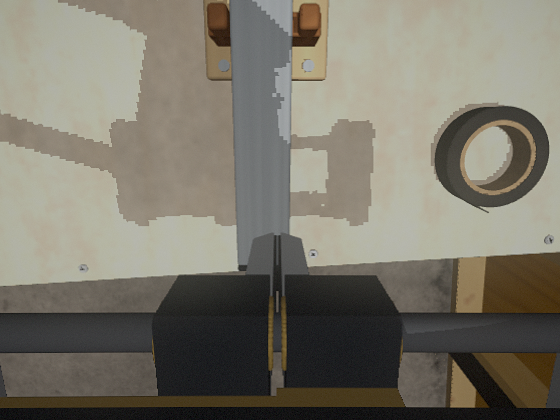

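The wrist view shows the closed fingertips at (277,236), above the bar's tail and about 6 mm to its right (bar 238–290 px). So the tips are higher than I assumed, roughly level with the TCP. I'll back off, correct sideways and go lower.

Emit:
send_rows(deltas=[-0.6,0,0,0,-0.7,-0.15,0,0,0,0,0,0,0,0,0.55,0,0,0,0,0,0,0,0,0,0,0,0,0])

```text
clock: 5.22
tool_pos: [537.2, -141.0, 40.8]
orientation: [-2.294, -2.147, -0.0]
ft_force: [1.1, -0.3, 0.7]
width: 0.4
finger_force: 0.0
```

```bash
python3 -c "
from h import *
to([537.2,-141,40],86.3)
snap('side','s3.png');snap('wrist','w3.png')
a=cv2.imread('pics/s3.png')[120:220,240:360];b=cv2.imread('pics/w3.png')[150:350,180:380]
cv2.imwrite('pics/c3.png',np.hstack([cv2.resize(a,(480,400)),cv2.resize(b,(300,400))[:, :300]]))
"
```

```text
t 5.22 pos [ 537.2 -141.    40.8] ang 86.21 F [ 1.1 -0.3  0.7] delta units [ 0.001 -0.001  0.019] w 0.44256602927688254
turn units -0.014924689383065015
```

View pics/c3.png

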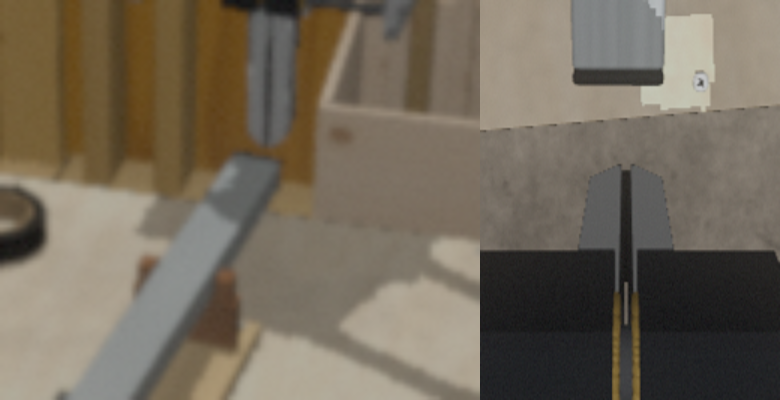

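The side crop shows the fingers at (268,148), behind and just below the tail's top at (255,158). The wrist crop shows the tail end at (618,75) in line with the fingers at (626,170), to within about 2 mm.

Emit:
send_rows(deltas=[0,-0.05,0.2,0,0.3,0,0,0,0.1,0,0,0,0.1,0,0,0,0.1,0,0,0,0.1,0,0,0,0.1,0,0,0,0,0,0,0])

```text
clock: 5.98
tool_pos: [537.8, -109.0, 32.9]
orientation: [2.292, 2.146, 0.001]
ft_force: [0.0, -1.3, -0.1]
width: 0.5
finger_force: 0.7
```

Emit:
send_rows(deltas=[0.1,0,0,0,0.1,0,0,0,0.1,0,0,0,0.1,0,0,0,0.1,0,0,0,0.1,0,0,0,0.1,0,0,0,0,0,0,0])

```text
clock: 6.65
tool_pos: [539.5, -80.8, 32.9]
orientation: [2.293, 2.146, 0.001]
ft_force: [-1.0, -2.2, 1.3]
width: 0.6
finger_force: 1.3
```

```bash
cat >> h.py <<'E'
def bar():
    "top view nose end of bar (grey) : s of nose; side view: nose face bottom pixel"
    d=snap('top');im=d['image'].astype(int);m=((im[...,2]-im[...,0]>-5)&(im.max(2)>70)).astype(np.uint8)
    q=np.zeros_like(m);q[185:235,150:330]=m[185:235,150:330]
    n,l,st,_=cv2.connectedComponentsWithStats(q)
    i=1+np.argmax(st[1:,4]);v,u=np.nonzero(l==i)
    u0=np.percentile(u,.5);vv=v[u<u0+4]
    P=onz(d,(u0,vv.mean()),68);print('nose px',u0,vv.mean(),'P',P.round(1),'s',((P-F)@A).round(1))
E
python3 -c "
from h import *
to(F-231*A);bar()
d=snap('side','s4.png')"
```

```text
t 6.65 pos [539.5 -80.8  32.9] ang 86.21 F [-1.  -2.2  1.3] delta units [0.03  0.083 0.821] w 0.6154318423683369
nose px 209.0 208.75862068965517 P [565. 284.  68.] s 133.4
```

```bash
cat >> h.py <<'E'
def lean(d,s):
    "dark nose cap face centroid in side view vs prediction for tail-down / level / nose-down, nose at s"
    im=d['image'];hsv=cv2.cvtColor(im,cv2.COLOR_RGB2HSV)
    N=F+s*A+[-2,0,0]
    pr=[proj(d,[N+[0,0,55+k*s*.0524]])[0] for k in(1,0,-1)]
    u,v=pr[1].astype(int);m=np.zeros(hsv.shape[:2],np.uint8)
    w=(hsv[...,2]<85)&(hsv[...,1]<90);m[v-16:v+16,u-16:u+16]=w[v-16:v+16,u-16:u+16]
    n,l,st,c=cv2.connectedComponentsWithStats(m)
    print('pred',np.round(pr,1).tolist());print([(st[i].tolist(),c[i].round(1).tolist()) for i in range(1,n) if st[i,4]>25])
E
python3 -c "
from h import *
d=snap('side');lean(d,135)
u,v=proj(d,[F+135*A+[-2,0,55]])[0].astype(int)
print(d['image'][v-14:v+14:2,u-12:u+13:3].max(2))
d['image']=cv2.cvtColor(cv2.imread('pics/side0.png'),cv2.COLOR_BGR2RGB);lean(d,98)
"
```

```text
pred [[241.9, 256.4], [242.0, 259.4], [242.2, 262.3]]
[([235, 247, 23, 17, 157], [244.4, 256.9])]
[[170 172 175 157 149 146 147 145 146]
 [169 171 170 147 149 145 147 147 133]
 [171 174 156 147 147 147 147 146 101]
 [172 166 109 121 130 143 146 142  86]
 [159 136  81  71  77  91 120 111  82]
 [138 126  76  69  67  66  63  78  89]
 [119  99  72  69  67  64  56  80 111]
 [117  95  73  71  67  62  57  78 125]
 [107  98 103  94  73  65  57  91 108]
 [101  96 105  96  88  84  69  84  85]
 [100  96  91  89  89  88  86  84  85]
 [101  95  90  89  89  85  82  84  83]
 [101  95  91  87  87  82  81  79  82]
 [106  94  91  88  87  85  83  78  81]]
pred [[249.3, 245.1], [249.4, 247.2], [249.4, 249.3]]
[([243, 235, 22, 16, 128], [252.3, 244.5])]
```

Emit:
send_rows(deltas=[0.1,0,0,0,0.1,0,0,0,0,0,0,0,0,0,0,0,-0.1,0,0,0,-0.15,0,0,0,0,0,0,0,0,0,0,0])

```text
clock: 7.47
tool_pos: [538.5, -83.2, 32.1]
orientation: [-2.294, -2.144, 0.0]
ft_force: [0.3, 0.5, -0.8]
width: 0.4
finger_force: 0.0
```

```bash
python3 -c "
from h import *
to(F);bar();lean(snap('side'),143)"
```

```text
t 7.47 pos [538.5 -83.2  32.1] ang 86.14 F [ 0.3  0.5 -0.8] delta units [5.868 0.102 0.807] w 0.44347162836630694
nose px 205.0 209.33333333333334 P [563.6 292.7  68. ] s 142.0
pred [[240.2, 259.0], [240.4, 262.1], [240.5, 265.2]]
[([233, 250, 23, 16, 159], [242.5, 259.3])]
```

Emit:
send_rows(deltas=[0.15,0,0,0,0.1,0,0,0,0.1,0,0,0,0.1,0,0,0,0,0,0,0,-0.1,0,0,0,-0.15,0,0,0,0,0,0,0])

```text
clock: 8.23
tool_pos: [539.4, -75.9, 32.3]
orientation: [-2.294, -2.146, 0.0]
ft_force: [-1.0, -0.6, -0.9]
width: 0.7
finger_force: 0.0
```

```bash
python3 -c "
from h import *
to(F);bar();lean(snap('side'),151)"
```

```text
t 8.23 pos [539.4 -75.9  32.3] ang 86.16 F [-1.  -0.6 -0.9] delta units [5.685 0.092 0.809] w 0.7153713145930103
nose px 202.0 209.0 P [564.2 299.3  68. ] s 148.7
pred [[238.6, 261.5], [238.7, 264.8], [238.9, 268.1]]
[([232, 253, 22, 16, 169], [241.1, 262.1])]
```

Emit:
send_rows(deltas=[0.15,0,0,0,0.1,0,0,0,0.1,0,0,0,0.1,0,0,0,0,0,0,0,-0.1,0,0,0,-0.15,0,0,0,0,0,0,0])

```text
clock: 9.0
tool_pos: [539.9, -67.9, 32.4]
orientation: [-2.294, -2.146, 0.0]
ft_force: [-0.4, -0.3, 1.4]
width: 0.5
finger_force: 0.0
```

```bash
python3 -c "
from h import *
to(F);bar();lean(snap('side'),159)"
```

```text
t 9.0 pos [539.9 -67.9  32.4] ang 86.16 F [-0.4 -0.3  1.4] delta units [5.484 0.092 0.809] w 0.5341323328887384
nose px 198.0 208.5593220338983 P [565.  308.1  68. ] s 157.5
pred [[236.9, 264.1], [237.1, 267.6], [237.3, 271.1]]
[([231, 255, 22, 16, 177], [240.5, 264.6])]
```

Emit:
send_rows(deltas=[0.15,0,0,0,0.1,0,0,0,0.1,0,0,0,0.1,0,0,0,0,0,0,0,-0.1,0,0,0,-0.15,0,0,0,0,0,0,0])

```text
clock: 9.77
tool_pos: [540.5, -59.9, 32.3]
orientation: [-2.294, -2.146, 0.0]
ft_force: [0.2, -0.1, -0.0]
width: 0.6
finger_force: 0.0
```

```bash
python3 -c "
from h import *
to(F);bar();lean(snap('side'),167)"
```

```text
t 9.77 pos [540.5 -59.9  32.3] ang 86.16 F [ 0.2 -0.1 -0. ] delta units [5.284 0.092 0.809] w 0.5973774741314433
nose px 194.0 208.26415094339623 P [565.4 316.9  68. ] s 166.3
pred [[235.2, 266.8], [235.4, 270.4], [235.6, 274.1]]
[([230, 258, 21, 16, 173], [239.3, 267.3])]
```

Emit:
send_rows(deltas=[0.15,0,0,0,0.1,0,0,0,0.1,0,0,0,0.1,0,0,0,0,0,0,0,-0.1,0,0,0,-0.15,0,0,0,0,0,0,0])

```text
clock: 10.53
tool_pos: [541.0, -52.0, 32.3]
orientation: [-2.294, -2.146, 0.0]
ft_force: [0.1, -0.1, 0.4]
width: 0.4
finger_force: 0.0
```

```bash
python3 -c "
from h import *
to(F);bar();lean(snap('side'),175)"
```

```text
t 10.53 pos [541.  -52.   32.3] ang 86.16 F [ 0.1 -0.1  0.4] delta units [5.084 0.093 0.809] w 0.43388926624124985
nose px 191.0 207.71875 P [566.5 323.5  68. ] s 173.0
pred [[233.4, 269.4], [233.6, 273.3], [233.9, 277.1]]
[([228, 261, 21, 15, 161], [237.6, 269.6])]
```

Emit:
send_rows(deltas=[0.15,0,0,0,0.1,0,0,0,0.1,0,0,0,0.1,0,0,0,0,0,0,0,-0.1,0,0,0,-0.15,0,0,0,0,0,0,0])

```text
clock: 11.3
tool_pos: [541.5, -44.0, 32.3]
orientation: [-2.294, -2.146, 0.0]
ft_force: [0.2, -1.4, -0.4]
width: 0.6
finger_force: 0.0
```

```bash
python3 -c "
from h import *
to(F);bar();lean(snap('side'),183)"
```

```text
t 11.3 pos [541.5 -44.   32.3] ang 86.16 F [ 0.2 -1.4 -0.4] delta units [4.884 0.093 0.809] w 0.5708893231704929
nose px 187.0 207.24528301886792 P [567.4 332.3  68. ] s 181.8
pred [[231.7, 272.1], [231.9, 276.2], [232.2, 280.2]]
[([226, 265, 21, 15, 146], [235.5, 273.3])]
```

Emit:
send_rows(deltas=[0.15,0,0,0,0.1,0,0,0,0.1,0,0,0,0.1,0,0,0,0,0,0,0,-0.1,0,0,0,-0.15,0,0,0,0,0,0,0])

```text
clock: 12.07
tool_pos: [542.1, -36.1, 32.4]
orientation: [2.294, 2.146, -0.0]
ft_force: [0.2, -1.0, -0.2]
width: 0.6
finger_force: 0.0
```

```bash
python3 -c "
from h import *
to(F);bar();lean(snap('side'),191)"
```

```text
t 12.07 pos [542.1 -36.1  32.4] ang 86.17 F [ 0.2 -1.  -0.2] delta units [4.686 0.091 0.809] w 0.6323125686907465
nose px 184.0 207.13793103448276 P [567.5 338.9  68. ] s 188.4
pred [[229.9, 274.9], [230.1, 279.1], [230.4, 283.3]]
[([224, 270, 22, 18, 139], [233.6, 280.4])]
```

The nose dropped by the extra 4 px that a level bar should give, so it has tipped level. I'll push 3–4 mm more to centre the balance point on the flat, then back away.

Emit:
send_rows(deltas=[0.15,0,0,0,0.1,0,0,0,0.05,0,0,0,0.04,0,0,0,0,0,0,0,-0.1,0,0,0,-0.3,0,0,0,0,0,0,0])

```text
clock: 12.83
tool_pos: [542.1, -39.4, 32.5]
orientation: [2.294, 2.145, -0.0]
ft_force: [0.5, -0.6, 0.7]
width: 0.5
finger_force: 0.0
```

Emit:
send_rows(deltas=[-0.6,0,0,0,0,0,-0.8,0,0,0,-0.8,0,0,0,-0.8,0,0,0,-0.8,0,0,0,0,0,0,0,0,0], gripper=0.5)

```text
clock: 13.42
tool_pos: [541.6, -62.3, 162.4]
orientation: [2.292, 2.143, 0.004]
ft_force: [-0.7, -0.1, -0.0]
width: 43.3
finger_force: 0.0
```

```bash
python3 - <<'E'
from h import *
to(F);bar();lean(snap('side'),194);lean(snap('side'),194)
t=snap('top','t5.png')
# saddle in top
im=t['image'];v=im.max(2);m=np.zeros_like(v);m[255:282,262:298]=(v<110)[255:282,262:298]
c=max(cv2.findContours(m,0,1)[0],key=cv2.contourArea);print(cv2.minAreaRect(c))
a=cv2.imread('pics/t5.png')[250:285,255:305];cv2.imwrite('pics/x.png',a)
s=snap('side');b=cv2.cvtColor(s['image'],cv2.COLOR_RGB2BGR)[215:260,305:350]
b2=cv2.cvtColor(s['image'],cv2.COLOR_RGB2BGR)[150:300,210:320]
cv2.imwrite('pics/c5.png',np.hstack([cv2.resize(a,(400,280),interpolation=2)[:, :],cv2.resize(b,(280,280),interpolation=2)]))
cv2.imwrite('pics/c5.png',np.vstack([cv2.imread('pics/c5.png'),cv2.resize(np.hstack([b2,b2*0]),(680,464)[:2],interpolation=2)[:300]]))
E
```

```text
t 13.42 pos [541.6 -62.3 162.4] ang 86.15 F [-0.7 -0.1 -0. ] delta units [5.344 0.039 4.058] w 43.34799226705379
nose px 183.0 207.54716981132074 P [566.5 341.   68. ] s 190.4
pred [[229.2, 275.9], [229.5, 280.2], [229.8, 284.5]]
[([223, 273, 22, 17, 135], [232.6, 283.4])]
pred [[229.2, 275.9], [229.5, 280.2], [229.8, 284.5]]
[([223, 273, 22, 17, 133], [232.6, 283.4])]
((283.12884521484375, 268.66497802734375), (24.554166793823242, 13.210429191589355), 21.037511825561523)
```

```bash
python3 - <<'E'
from h import *
d=snap('side');b=cv2.cvtColor(d['image'],cv2.COLOR_RGB2BGR)
k=5
n=cv2.resize(b[255:305,205:265],None,fx=k,fy=k,interpolation=2);t=cv2.resize(b[150:210,260:320],None,fx=k,fy=k,interpolation=2)
w=np.array([A[1],-A[0],0])
for im,s,o,zs in((n,193,(205,255),(45,65)),(t,-166,(260,150),(45,65))):
  for g,col in((1,(255,0,0)),(0,(0,255,0)),(-1,(0,0,255))):
    for z in zs:
      for y in(-15,15):
        p=proj(d,[F+[-2,0,0]+s*A+y*w+[0,0,z+g*s*.0524]])[0]
        q=((p-o+.5)*k).astype(int);cv2.circle(im,tuple(map(int,q)),2,col,-1)
n=cv2.copyMakeBorder(n,0,50,0,0,cv2.BORDER_CONSTANT)
f=cv2.resize(b[150:310,200:330],None,fx=1.5,fy=1.5);o=np.zeros((300,200,3),np.uint8);o[:240,:195]=f
cv2.imwrite('pics/c6.png',np.hstack([n,t,o]))
E
```

```text
(no output)
```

View pics/c6.png

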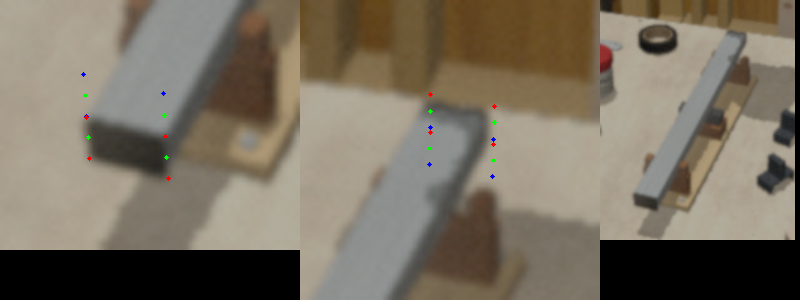

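The overlay shows the nose corners (88,157) and (170,170), and the tail corners (432,100) and (487,110). They sit between the level (green) and nose-down (red) marks, closer to red. I'll check whether it is still moving.

Emit:
send_rows(deltas=[0,0,0,0,0,0,0,0,0,0,0,0,0,0,0,0,0,0,0,0,0,0,0,0])

```text
clock: 14.22
tool_pos: [540.4, -61.7, 160.5]
orientation: [2.294, 2.147, -0.0]
ft_force: [0.1, 1.3, 0.2]
width: 46.9
finger_force: 0.0
```

```bash
cat >> h.py <<'E'
def edge(d,s,w0=-17):
    "side view: row of the far-left long top edge of the bar at station s is found across the bar: light table -> bar; gives z of near (robot side) lower edge"
    pass
E
python3 - <<'E'
from h import *
d=snap('side');lean(d,193)
# vertical profiles through the bar at both ends: image gradients vs height on vertical line at tail end / nose end
im=cv2.GaussianBlur(d['image'],(0,0),.7).astype(int)
for s in(-163,192):
  for y in(-8,0,8):
    w=np.array([A[1],-A[0],0]);b=F+[-2,0,0]+s*A+y*w
    print(s,y,[int(cv2.getRectSubPix(d['image'].max(2),(1,1),tuple(map(float,proj(d,[b+[0,0,z]])[0])))[0,0]) for z in range(30,92,3)])
t=snap('top');to(F)
E
```

```text
pred [[229.4, 275.6], [229.7, 279.8], [230.0, 284.1]]
[([223, 273, 22, 17, 137], [232.6, 283.4])]
-163 -8 [136, 155, 156, 148, 133, 111, 93, 84, 84, 90, 92, 98, 99, 92, 100, 123, 130, 132, 132, 129, 127]
-163 0 [84, 86, 90, 102, 111, 124, 139, 144, 145, 141, 130, 113, 100, 89, 111, 128, 132, 130, 130, 128, 128]
-163 8 [133, 143, 147, 145, 145, 146, 145, 147, 146, 145, 138, 117, 103, 92, 99, 122, 132, 130, 128, 126, 121]
192 -8 [121, 92, 57, 46, 47, 48, 50, 64, 102, 135, 145, 148, 149, 148, 147, 147, 147, 148, 148, 150, 149]
192 0 [159, 117, 69, 55, 55, 57, 59, 66, 101, 135, 147, 147, 148, 149, 150, 149, 149, 149, 150, 142, 129]
192 8 [156, 118, 73, 58, 60, 62, 65, 74, 109, 139, 148, 148, 152, 156, 163, 169, 170, 169, 170, 172, 173]
t 14.32 pos [540.4 -61.7 160.5] ang 86.2 F [ 0.3 -0.3 -0.1] delta units [5.329 0.094 4.013] w 46.988644943154874
```

Height profiles give the nose underside at about z 34 and the tail top at about z 72, so the bar is nose-down: the level reading had been caught while it was still settling. The balance point is now about 8–11 mm past centre. I'll go to the nose and push back about 9 mm, waiting longer before each check.

Emit:
send_rows(deltas=[0.6,0,0,0,0.9,0,0,0,0.9,0,0,0,0.9,0,0,0,0.9,0,0,0,0.9,0,0,0,0.9,0,0,0,0.9,0,0,0], gripper=0)

```text
clock: 14.98
tool_pos: [558.5, 215.5, 160.6]
orientation: [2.293, 2.147, 0.0]
ft_force: [0.8, 0.4, -0.0]
width: 0.7
finger_force: 0.0
```

Emit:
send_rows(deltas=[0.9,0,0,0,0.9,0,0,0,0.9,0,0,0,0.9,0,0,0,0.7,0,0,0,0,-0.02,0,0,0,0,0,0,0,0,0,0])

```text
clock: 15.65
tool_pos: [568.9, 384.6, 160.1]
orientation: [2.293, 2.147, -0.002]
ft_force: [0.0, -0.1, -0.1]
width: 0.2
finger_force: 0.0
```

```bash
python3 - <<'E'
from h import *
to([569.4,385.2,32.5],86.2)
d=snap('side');lean(d,193)
p=sensors.sense()['tool_pos'];print('s',(p-F)@A)
E
```

```text
t 15.65 pos [568.9 384.6 160.1] ang 86.22 F [ 0.  -0.1 -0.1] delta units [0.02  0.012 3.19 ] w 0.2482777536861458
turn units 0.003491251492313552
pred [[229.4, 275.6], [229.7, 279.8], [230.0, 284.1]]
[([223, 274, 22, 16, 123], [232.0, 283.7])]
s 233.58373727956032
```

Emit:
send_rows(deltas=[0,0,0.8,0,0,0,0.8,0,0,0,0.8,0,0,0,0.79,0,0,0,0,0,-0.25,0,0,0,-0.25,0,0,0,0,0,0,0])

```text
clock: 16.37
tool_pos: [569.4, 363.2, 35.6]
orientation: [2.294, 2.143, 0.004]
ft_force: [-0.7, -0.2, -0.0]
width: 0.4
finger_force: 0.0
```

```bash
python3 - <<'E'
from h import *
to(F+194*A+[-2,0,32.5])
E
```

```text
t 16.37 pos [569.4 363.2  35.6] ang 86.1 F [-0.7 -0.2 -0. ] delta units [-0.473  0.026  0.077] w 0.4435415173594111
```

Emit:
send_rows(deltas=[-0.1,0,0,0,-0.1,0,0,0,-0.1,0,0,0,-0.1,0,0,0,-0.1,0,0,0,0,0,0,0,0.1,0,0,0,0.2,0,0,0])

```text
clock: 17.03
tool_pos: [566.8, 356.1, 32.7]
orientation: [2.294, 2.146, -0.004]
ft_force: [-1.0, -0.7, -0.6]
width: 0.4
finger_force: 0.0
```

Emit:
send_rows(deltas=[0.2,0,0,0,0,0,0,0,0,0,0,0,0,0,0,0,0,0,0,0,0,0,0,0,0,0,0,0,0,0,0,0])

```text
clock: 17.7
tool_pos: [568.0, 365.2, 32.9]
orientation: [2.294, 2.146, -0.0]
ft_force: [0.8, -0.5, 0.0]
width: 0.9
finger_force: 0.0
```

```bash
cat >> h.py <<'E'
def prof(s):
    "bar end heights from side view: nose bottom/top z (dark cap) and tail top z by vertical profiles"
    d=snap('side');w=np.array([A[1],-A[0],0]);zs=np.arange(20,95,1.)
    for e,st in(('tail',s-357),('nose',s-1)):
      for y in(-6,0,6):
        b=F+[-2,0,0]+st*A+y*w
        p=[float(cv2.getRectSubPix(d['image'].max(2),(1,1),tuple(map(float,q)))[0,0]) for q in proj(d,[b+[0,0,z] for z in zs])]
        print(e,y,[int(x) for x in p[::3]])
    lean(d,s)
E
python3 - <<'E'
from h import *
to(F);bar();prof(186)
E
```

```text
t 17.7 pos [568.  365.2  32.9] ang 86.19 F [ 0.8 -0.5  0. ] delta units [-5.366  0.115  0.822] w 0.8862539561094089
nose px 187.0 206.96491228070175 P [568.  332.4  68. ] s 181.9
tail -6 [126, 133, 139, 134, 119, 103, 93, 96, 107, 123, 140, 149, 154, 153, 147, 123, 119, 135, 141, 140, 139, 138, 135, 123, 111]
tail 0 [99, 93, 94, 102, 115, 131, 143, 151, 154, 155, 155, 155, 156, 155, 146, 121, 123, 137, 140, 141, 139, 138, 134, 123, 111]
tail 6 [121, 139, 147, 153, 154, 155, 154, 155, 153, 154, 155, 155, 153, 152, 145, 126, 129, 139, 141, 140, 139, 138, 133, 125, 115]
nose -6 [131, 126, 123, 122, 122, 118, 111, 100, 80, 68, 63, 63, 64, 67, 75, 101, 126, 133, 135, 136, 135, 134, 130, 116, 89]
nose 0 [91, 88, 89, 89, 89, 90, 90, 89, 90, 90, 91, 91, 93, 92, 94, 94, 92, 93, 93, 92, 90, 86, 81, 87, 87]
nose 6 [110, 110, 109, 110, 109, 110, 110, 111, 111, 113, 115, 114, 113, 113, 113, 114, 113, 113, 109, 92, 70, 66, 69, 68, 68]
pred [[231.0, 273.2], [231.3, 277.3], [231.5, 281.3]]
[([215, 261, 17, 6, 68], [223.6, 263.0]), ([231, 261, 16, 22, 112], [239.6, 272.1])]
```

The nose cap now spans z ≈ 43–64 and the tail top is at about 65, so the bar is level by itself after settling. Now I'll rise clear, turn to the saddle's angle and open the gripper.

Emit:
send_rows(deltas=[0.3,0,0,0,0,0,-0.8,0,0,0,-0.8,0,0,0,-0.8,-1,0,0,-0.8,-1,0,0,0,-1,0,0,0,-1,0,0,0,-1])

```text
clock: 18.47
tool_pos: [569.1, 378.5, 162.1]
orientation: [1.652, 2.671, 0.004]
ft_force: [-0.3, -0.6, -1.0]
width: 0.6
finger_force: 0.0
```

Emit:
send_rows(deltas=[0,0,0,-1,0,0,0,-1,0,0,0,-1,0,0,0,-1,0,0,0,-1,0,0,0,-1,0,0,0,-1,0,0,0,-0.53], gripper=0.4)

```text
clock: 19.13
tool_pos: [568.7, 378.3, 160.9]
orientation: [0.501, 3.101, 0.001]
ft_force: [-0.2, -0.2, 0.7]
width: 37.7
finger_force: 0.0
```

```bash
python3 - <<'E'
from h import *
to([440,123,160],161.4);bar();prof(186)
E
```

```text
t 19.13 pos [568.7 378.3 160.9] ang 161.65 F [-0.2 -0.2  0.7] delta units [ 1.045 -7.072  0.018] w 37.703140957339464
turn units 0.04175082835783428
nose px 187.0 207.24528301886792 P [567.4 332.3  68. ] s 181.8
tail -6 [121, 127, 132, 121, 104, 92, 92, 97, 112, 129, 143, 149, 152, 148, 128, 125, 134, 138, 138, 137, 136, 135, 132, 122, 108]
tail 0 [88, 88, 94, 104, 120, 133, 144, 151, 151, 152, 152, 151, 151, 148, 132, 124, 143, 143, 139, 136, 135, 135, 131, 120, 107]
tail 6 [125, 141, 147, 150, 151, 152, 152, 151, 151, 151, 151, 151, 151, 147, 131, 129, 141, 140, 137, 138, 136, 134, 130, 121, 112]
nose -6 [133, 134, 136, 143, 150, 143, 126, 118, 106, 75, 57, 54, 57, 55, 61, 79, 120, 147, 151, 151, 153, 152, 152, 153, 154]
nose 0 [151, 165, 178, 182, 178, 161, 132, 118, 106, 78, 60, 59, 60, 63, 63, 82, 118, 146, 151, 154, 154, 154, 153, 150, 144]
nose 6 [178, 178, 178, 178, 173, 155, 131, 119, 107, 83, 68, 64, 65, 66, 70, 83, 122, 148, 153, 153, 155, 162, 167, 169, 173]
pred [[231.0, 273.2], [231.3, 277.3], [231.5, 281.3]]
[([225, 267, 22, 16, 146], [234.3, 275.9])]
```

Emit:
send_rows(deltas=[0.13,-0.9,0,0.04,0.13,-0.9,0,0,0.13,-0.9,0,0,0.13,-0.9,0,0,0.13,-0.9,0,0,0.13,-0.9,0,0,0.13,-0.9,0,0,0.13,-0.77,0,0])

```text
clock: 19.9
tool_pos: [437.0, 121.8, 161.1]
orientation: [0.517, 3.098, -0.001]
ft_force: [0.4, -0.1, -0.5]
width: 37.7
finger_force: 0.0
```

Emit:
send_rows(deltas=[0,0,0.6,0,0,0,0.7,0,0,0,0.3,0,0,0,0,0,0,0,0,0])

```text
clock: 20.32
tool_pos: [438.2, 123.3, 96.8]
orientation: [-0.516, -3.098, 0.0]
ft_force: [0.1, 0.9, 0.4]
width: 37.6
finger_force: 0.0
```

```bash
python3 - <<'E'
from h import *
to([440,123,100],161.4)
w=snap('wrist');s=snap('side');p=sensors.sense()['tool_pos']
a=cv2.cvtColor(w['image'],cv2.COLOR_RGB2BGR);b=cv2.cvtColor(s['image'],cv2.COLOR_RGB2BGR)
print(proj(w,[[440,123,40]]),proj(w,[[440,123,15]]),w['t'])
print('side tcp',proj(s,[p,p-[0,0,22]]))
o=np.zeros((420,800,3),np.uint8);o[:, :460]=a[:,50:510];u,v=proj(s,[p])[0].astype(int)
c=cv2.resize(b[v-55:v+65,u-45:u+40],(340,480),interpolation=2)[:420];o[:,460:]=c;print('crop origin',u-45,v-55)
cv2.imwrite('pics/c7.png',o)
E
```

```text
t 20.32 pos [438.2 123.3  96.8] ang 161.08 F [0.1 0.9 0.4] delta units [-0.046  0.007 -0.079] w 37.55980995641942
turn units -0.05346680310124915
[[277.25476916 219.71522129]] [[277.25908249 210.45640926]] [-258.78414766 -363.69619837  198.0654422 ]
side tcp [[327.86288102 201.82596852]
 [327.2266995  210.92011924]]
crop origin 282 146
```

View pics/c7.png

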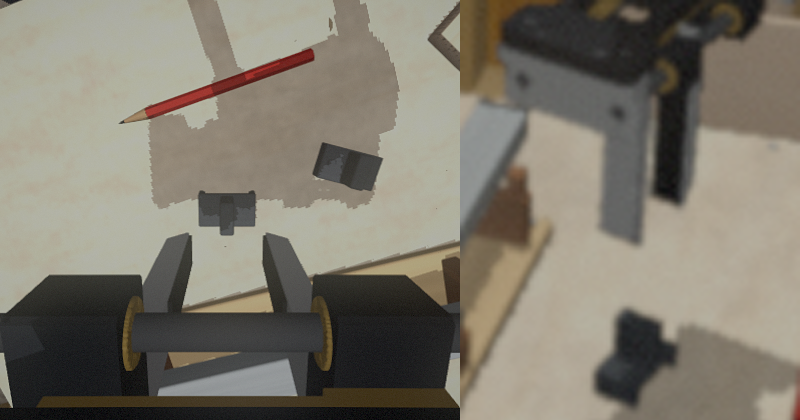

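The wrist crop shows the saddle's plate centred at (227,210), its tab at (226,215), squarely between the fingers (190–265), which matches the projection. In the side crop, both fingertips average to TCP height. I'll descend slowly, watching the force.

Emit:
send_rows(deltas=[-0.04,0,0.5,0,0,0,0.5,0,0,0,0.37,0,0,0,0,0,0,0,0.08,0,0,0,0,0,0,0,0,0])

```text
clock: 21.0
tool_pos: [440.8, 122.8, 39.9]
orientation: [0.514, 3.097, 0.001]
ft_force: [-0.3, -0.4, -0.6]
width: 37.1
finger_force: 0.0
```

Emit:
send_rows(deltas=[0,0,0.08,0,0,0,0.08,0,0,0,0,0,0,0,0,0])

```text
clock: 21.33
tool_pos: [439.5, 122.6, 32.4]
orientation: [-0.515, -3.099, 0.0]
ft_force: [0.4, 1.0, 0.9]
width: 37.0
finger_force: 0.0
```

Emit:
send_rows(deltas=[0,0,0.08,0,0,0,0.06,0,0,0,0,0,0,0,0,0])

```text
clock: 21.67
tool_pos: [439.4, 122.5, 26.6]
orientation: [-0.515, -3.099, 0.0]
ft_force: [1.0, -0.1, 0.5]
width: 37.8
finger_force: 0.0
```

Emit:
send_rows(deltas=[0,0,0.08,0,0,0,0,0,0,0,0,0])

```text
clock: 21.92
tool_pos: [439.4, 122.6, 23.5]
orientation: [-0.515, -3.099, 0.0]
ft_force: [0.5, 0.3, 0.2]
width: 37.7
finger_force: 0.0
```

Emit:
send_rows(deltas=[0,0,0,0,0,0,0,0,0,0,0,0,0,0,0,0,0,0,0,0,0,0,0,0], gripper=0, newtons=10)

```text
clock: 22.42
tool_pos: [439.6, 122.6, 23.7]
orientation: [0.515, 3.099, -0.0]
ft_force: [0.4, 0.1, -0.0]
width: 10.0
finger_force: 10.0
```

```bash
python3 - <<'E'
from h import *
to([440,123,90],161.4);bar();prof(184)
E
```

```text
t 22.42 pos [439.6 122.6  23.7] ang 161.15 F [ 0.4  0.1 -0. ] delta units [-0.005  0.013 -1.658] w 9.958092981802723
turn units -0.042335946605466766
nose px 187.0 207.52941176470588 P [566.8 332.3  68. ] s 181.7
tail -6 [53, 56, 55, 56, 59, 65, 78, 91, 107, 121, 135, 145, 147, 142, 121, 127, 132, 135, 135, 134, 133, 130, 124, 112, 102]
tail 0 [57, 62, 70, 88, 111, 129, 140, 146, 148, 149, 148, 148, 147, 142, 126, 129, 139, 136, 135, 133, 133, 130, 123, 110, 101]
tail 6 [121, 134, 142, 147, 148, 148, 149, 147, 148, 147, 147, 148, 148, 141, 120, 132, 139, 136, 135, 133, 132, 130, 125, 112, 107]
nose -6 [131, 131, 132, 138, 140, 127, 117, 107, 83, 60, 56, 57, 57, 61, 68, 105, 138, 150, 151, 151, 150, 149, 150, 152, 152]
nose 0 [151, 168, 177, 177, 164, 139, 121, 110, 86, 63, 60, 62, 63, 65, 76, 110, 140, 149, 151, 151, 153, 152, 150, 147, 141]
nose 6 [176, 176, 177, 174, 160, 136, 120, 110, 88, 69, 67, 67, 69, 71, 81, 115, 145, 152, 152, 152, 154, 158, 158, 162, 168]
pred [[231.4, 272.5], [231.7, 276.5], [231.9, 280.6]]
[([225, 268, 22, 15, 144], [234.1, 276.1])]
```

The grip holds the 10 mm tab and the bar is still level. I'll lift, turn back to the bar's direction, and measure the bar's centreline and the fulcrum in the top view.

Emit:
send_rows(deltas=[0,0,-0.2,0,0,0,-0.6,0,0,0,-0.8,0,0,0,-0.8,0,0,0,-0.2,1,0,0,0,1,0,0,0,1,0,0,0,1])

```text
clock: 23.18
tool_pos: [439.7, 122.6, 128.6]
orientation: [1.155, 2.92, 0.001]
ft_force: [0.7, -0.3, 0.1]
width: 10.0
finger_force: 10.0
```

Emit:
send_rows(deltas=[0,0,0,1,0,0,0,1,0,0,0,1,0,0,0,1,0,0,0,1,0,0,0,1,0,0,0,1,0,0,0,1])

```text
clock: 23.85
tool_pos: [439.4, 122.6, 128.1]
orientation: [2.244, 2.199, 0.0]
ft_force: [-0.4, 1.2, -0.0]
width: 9.8
finger_force: 10.0
```

```bash
python3 - <<'E'
from h import *
d=snap('top','t8.png');im=d['image'].astype(float);q=im[...,2]-im[...,0]
def edges(us,lo,hi,th,q,z):
    T=[];B=[]
    for u in us:
        c=cv2.GaussianBlur(q[lo:hi,u-1:u+2],(1,1),0).mean(1)
        k=np.nonzero(c>th)[0]; 
        a,b=k[0],k[-1]
        if a==0 or b==len(c)-1: continue
        T.append((u,lo+a-(c[a]-th)/(c[a]-c[a-1])));B.append((u,lo+b+(c[b]-th)/(c[b]-c[b+1])))
    return [np.array([onz(d,p,z) for p in S]) for S in(T,B)]
us=list(range(226,256))+list(range(284,315))
T,B=edges(us,194,238,-18,q,65)
for n,S in(('far',T),('near',B)):
    p=np.polyfit(S[:,1],S[:,0],1);r=S[:,0]-np.polyval(p,S[:,1]);p=np.polyfit(S[abs(r)<2,1],S[abs(r)<2,0],1)
    print(n,p,'x at y=150',np.polyval(p,150),'resid',r.std())
# fulcrum near/far ends dark grey blobs
v=im.max(2);sat=im.max(2)-im.min(2)
m=((v<95)&(sat<25)).astype(np.uint8);q2=np.zeros_like(m);q2[196:235,258:282]=m[196:235,258:282]
n,l,st,c=cv2.connectedComponentsWithStats(q2)
for i in range(1,n):
    if st[i,4]>8: print(st[i],c[i],onz(d,c[i],45).round(1))
for r in(203,204,205,224,225,226): print(r,v[r,260:284].astype(int).tolist(),sat[r,260:284].astype(int).tolist())
to([558,151,160],86.3)
E
```

```text
far [5.62187330e-02 5.99089563e+02] x at y=150 607.5223731469065 resid 6.394384565252194
near [1.22775204e-01 5.08000290e+02] x at y=150 526.4165708353668 resid 11.126726234191533
[266 202   8   5  31] [270.         204.29032258] [581.9 150.3  45. ]
[258 212  24  18 302] [271.48675497 220.43708609] [545.1 146.1  45. ]
203 [145, 145, 145, 140, 124, 112, 109, 86, 69, 63, 66, 66, 65, 71, 84, 104, 117, 121, 132, 139, 140, 139, 139, 140] [60, 62, 58, 59, 56, 63, 57, 31, 9, 2, 2, 4, 3, 5, 26, 48, 54, 47, 49, 51, 48, 45, 44, 40]
204 [145, 147, 147, 140, 119, 108, 101, 83, 64, 60, 59, 62, 60, 62, 83, 100, 109, 117, 132, 143, 143, 144, 144, 142] [58, 60, 58, 57, 53, 65, 58, 29, 3, 9, 6, 8, 7, 3, 34, 60, 68, 56, 57, 56, 59, 55, 59, 56]
205 [143, 145, 145, 137, 113, 102, 94, 79, 63, 62, 64, 61, 60, 60, 81, 100, 110, 118, 136, 145, 147, 146, 148, 147] [44, 47, 47, 48, 43, 53, 44, 17, 2, 6, 8, 7, 8, 2, 34, 58, 63, 56, 55, 60, 59, 58, 59, 60]
224 [83, 83, 80, 75, 73, 75, 73, 74, 78, 75, 76, 75, 76, 76, 79, 77, 79, 80, 83, 80, 83, 82, 83, 83] [21, 22, 22, 17, 14, 13, 11, 9, 13, 12, 12, 10, 10, 11, 11, 11, 10, 13, 12, 12, 14, 11, 14, 12]
225 [80, 79, 79, 80, 78, 81, 79, 80, 82, 82, 83, 83, 86, 85, 87, 83, 86, 87, 86, 87, 87, 88, 90, 87] [17, 13, 14, 15, 14, 13, 11, 12, 12, 14, 13, 11, 15, 11, 15, 12, 15, 14, 16, 15, 12, 14, 17, 14]
226 [81, 84, 83, 85, 85, 86, 87, 85, 86, 86, 83, 89, 89, 88, 89, 90, 90, 94, 90, 90, 91, 91, 92, 93] [12, 16, 15, 14, 14, 14, 15, 16, 14, 13, 12, 14, 14, 13, 15, 15, 15, 16, 13, 14, 15, 16, 17, 16]
t 23.9 pos [439.5 122.6 128.1] ang 88.66 F [ 0.3 -0.  -0.6] delta units [ 0.779  2.944 -0.796] w 9.887042872031978
turn units 0.39371200931867634
```

```bash
python3 - <<'E'
from h import *
d=snap('top');now=d['image'].astype(float);old=cv2.imread('pics/top0.png')[...,::-1].astype(float)
def far(im,us):
    q=im[...,2]-im[...,0];S=[]
    for u in us:
        c=q[190:216,u-1:u+2].mean(1)
        # bottom-up from inside bar(row 214) find drop
        lo,hi=c[:10].min(),np.median(c[18:24]);th=(lo+hi)/2
        k=22
        while k>0 and c[k]>th:k-=1
        S.append(onz(d,(u,190+k+(th-c[k])/(c[k+1]-c[k])),65))
    S=np.array(S);p=np.polyfit(S[:,1],S[:,0],1);r=S[:,0]-np.polyval(p,S[:,1]);g=abs(r)<1.5;p=np.polyfit(S[g,1],S[g,0],1)
    print('far edge slope',p[0],'x@150',np.polyval(p,150),g.sum(),len(us),r.std())
far(now,list(range(226,258))+list(range(284,312)))
t5=cv2.imread('pics/t5.png')[...,::-1].astype(float);far(t5,list(range(226,258))+list(range(284,312)))
for nm,im,rows in(('far',old,(203,204,205)),('near',old,(223,224,225,226)),('near5',t5,(223,224,225,226)),('far5',t5,(203,204,205))):
    v=im.max(2)
    for r in rows:
        c=v[r,258:284];k=int(np.argmin(cv2.blur(c.reshape(1,-1),(5,1))));th=85
        a=k
        while c[a]<th:a-=1
        b=k
        while c[b]<th:b+=1
        ua=258+a+(c[a]-th)/(c[a]-c[a+1]);ub=258+b-(c[b]-th)/(c[b]-c[b-1])
        print(nm,r,round(ua,1),round(ub,1),onz(d,((ua+ub)/2,r),45).round(1))
E
```

```text
far edge slope 0.06983218491557842 x@150 572.1499176291784 60 60 0.5147970488481051
far edge slope 0.06087023304374502 x@150 572.2565118266131 60 60 0.4027799899233627
far 203 266.8 274.4 [584.9 149.   45. ]
far 204 266.7 274.4 [582.6 149.1  45. ]
far 205 266.3 274.2 [580.3 149.7  45. ]
near 223 261.9 276.4 [539.2 151.2  45. ]
near 224 263.0 275.8 [536.9 150.7  45. ]
near 225 263.5 273.4 [534.6 152.7  45. ]
near 226 263.6 272.8 [532.3 153.3  45. ]
near5 223 262.9 275.6 [539.2 151.   45. ]
near5 224 263.5 275.0 [536.9 150.9  45. ]
near5 225 263.8 272.8 [534.6 153.1  45. ]
near5 226 264.0 272.5 [532.3 153.1  45. ]
far5 203 267.2 274.2 [584.9 148.8  45. ]
far5 204 266.8 274.3 [582.6 149.2  45. ]
far5 205 266.5 274.1 [580.3 149.6  45. ]
```

Emit:
send_rows(deltas=[0,0,0,0.4,0.15,0.5,0,0,0.15,0.5,0,0,0.15,0.5,0,0,0.15,0.5,0,0,0.15,0.5,0,0,0.15,0.38,0.1,0,0,0,0.1,0])

```text
clock: 24.62
tool_pos: [560.4, 152.7, 119.8]
orientation: [2.279, 2.159, 0.005]
ft_force: [0.3, 0.6, -1.3]
width: 9.7
finger_force: 10.0
```

Emit:
send_rows(deltas=[0,0,0,0,0,0,0,0,0,0,0,0])

```text
clock: 24.87
tool_pos: [555.3, 151.7, 119.7]
orientation: [-2.282, -2.158, 0.002]
ft_force: [-0.0, 0.7, -0.3]
width: 10.1
finger_force: 10.0
```

```bash
python3 - <<'E'
from h import *
to([557.2,151,112],86.2)
w=snap('wrist','w9.png');im=w['image'].astype(float)
q=im[...,2]-im[...,0]
C=-np.array(w['R']).T@np.array(w['t']);print('cam',C.round(1))
c0=np.array([557.2,151,65.])
# sample across the bar at several stations, on plane z=65, print B-R and V profile
for s in(-60,-40,-20,0,20,40,60,80,100):
    xs=np.arange(-30,31,3.);P=[c0+s*A+x*np.array([A[1],-A[0],0]) for x in xs];uv=proj(w,P)
    ok=(uv[:,0]>1)&(uv[:,0]<558)&(uv[:,1]>1)&(uv[:,1]<418)
    if ok.all(): print(s,uv[10].round(),[int(q[int(round(b)),int(round(a))]) for a,b in uv],[int(im[int(round(b)),int(round(a))].max()) for a,b in uv])
E
```

```text
t 24.87 pos [555.3 151.7 119.7] ang 86.79 F [-0.   0.7 -0.3] delta units [-0.015  0.05   0.192] w 10.089315933479309
turn units 0.09829254868173365
cam [559.7 221.3 302.3]
-60 [278. 298.] [-5, -1, -5, -31, 1, 0, 0, 5, 6, 6, 6, 6, 5, 2, 2, 1, -27, -24, 2, -2, -1] [41, 42, 40, 68, 81, 63, 32, 138, 155, 156, 158, 157, 156, 36, 42, 80, 69, 57, 33, 36, 38]
-40 [279. 273.] [-1, -2, -2, -1, -1, -2, -1, -4, 3, 7, 3, 3, -1, -3, 0, -1, 1, 0, -1, -3, -5] [86, 88, 86, 85, 85, 85, 33, 40, 58, 56, 58, 58, 40, 40, 82, 83, 86, 85, 88, 86, 101]
-20 [279. 246.] [-56, -2, -1, -1, -2, 1, -4, -3, 1, 1, 2, 2, -2, -1, -2, 0, -3, -3, 0, -58, -14] [171, 76, 87, 91, 85, 87, 84, 42, 58, 61, 59, 58, 43, 87, 85, 85, 84, 86, 73, 175, 161]
0 [279. 219.] [-53, -2, -3, -6, 0, 0, 1, 1, 4, 1, -1, 2, 1, -1, -1, 0, 3, 4, 3, -25, -21] [178, 66, 64, 62, 60, 61, 63, 62, 59, 59, 58, 61, 60, 61, 60, 65, 78, 83, 87, 87, 163]
20 [280. 191.] [-43, -46, -46, -49, -45, 2, 4, 2, 2, 3, 3, 3, 4, 4, 3, -46, -46, -46, -49, -43, -18] [128, 100, 99, 100, 99, 99, 117, 118, 115, 119, 120, 118, 115, 114, 116, 94, 100, 100, 101, 99, 178]
40 [280. 162.] [-46, -47, -47, -47, -48, -28, 3, 3, 3, 3, 3, 3, 2, 5, 5, -37, -47, -51, -43, -42, -24] [134, 141, 138, 134, 137, 120, 118, 118, 121, 118, 119, 122, 118, 156, 158, 162, 176, 176, 132, 128, 136]
60 [280. 131.] [-44, -49, -48, -47, -46, -21, 3, 2, 2, 4, 3, 4, 3, 5, 3, -32, -46, -47, -45, -42, -24] [125, 140, 138, 137, 138, 114, 115, 117, 118, 119, 117, 122, 123, 156, 159, 131, 140, 138, 133, 126, 129]
80 [281.  99.] [-48, -50, -50, -48, -48, -20, 5, 5, 5, 4, 4, 5, 5, 5, 5, -46, -50, -52, -56, -55, -21] [132, 138, 139, 136, 139, 114, 161, 160, 163, 161, 160, 162, 164, 159, 164, 157, 177, 178, 177, 166, 180]
100 [281.  66.] [-47, -49, -49, -52, -51, -3, 6, 5, 4, 6, 4, 6, 4, 5, 5, -48, -52, -54, -59, -56, -17] [124, 137, 138, 167, 152, 126, 161, 160, 161, 163, 159, 161, 166, 157, 164, 158, 176, 177, 174, 167, 161]
```

The wrist profiles put the bar's centre near x ≈ 556.4 and the saddle in line with the TCP. A small correction, then a slow descent.

Emit:
send_rows(deltas=[-0.015,0.03,0,0.1,0,0,0.3,0,0,0,0.2,0,0,0,0,0,0,0,0,0,0,0,0,0])

```text
clock: 25.42
tool_pos: [557.9, 151.3, 99.9]
orientation: [2.295, 2.145, 0.0]
ft_force: [-0.4, 0.4, 0.4]
width: 10.0
finger_force: 10.0
```

```bash
python3 -c "
from h import *
to([556.4,151,88],86.2)"
```

```text
t 25.42 pos [557.9 151.3  99.9] ang 86.14 F [-0.4  0.4  0.4] delta units [-0.01  -0.037  0.297] w 9.990341778053033
turn units -0.010166118412473205
```

Emit:
send_rows(deltas=[-0.01,-0.035,0,0,0,0,0,0,0,0,0,0,0,0,0,0])

```text
clock: 25.75
tool_pos: [556.5, 151.0, 99.9]
orientation: [2.295, 2.145, 0.001]
ft_force: [0.5, 1.3, -0.5]
width: 9.7
finger_force: 10.0
```

```bash
python3 - <<'E'
from h import *
to([556.4,151,88],86.2)
w=snap('wrist','w10.png');im=w['image'].astype(np.float32)
q=im[...,2]-im[...,0];W=np.array([A[1],-A[0],0]);xs=np.arange(-28,28.1,.5);c0=np.array([557.2,151,65.])
for s in(40,55,70,85,100):
    uv=proj(w,[c0+s*A+x*W for x in xs]).astype(np.float32)
    c=cv2.remap(q,uv[:,0].reshape(1,-1),uv[:,1].reshape(1,-1),1)[0]
    k=xs[c>-22];k=k[abs(k)<20];print('bar',s,k.min(),k.max(),(k.min()+k.max())/2)
p=sensors.sense()['tool_pos'];v=im.max(2)
for s in(-9,-5,0,5,9):   # plate top z = TCP-8.7
    uv=proj(w,[p*[1,1,0]+[0,0,p[2]-8.7]+s*A+x*W for x in xs]).astype(np.float32)
    c=cv2.remap(v,uv[:,0].reshape(1,-1),uv[:,1].reshape(1,-1),1)[0];print('pl',s,c[::3].astype(int).tolist())
E
```

```text
t 25.75 pos [556.5 151.   99.9] ang 86.14 F [ 0.5  1.3 -0.5] delta units [-0.001 -0.004  0.297] w 9.67194096767087
turn units -0.009406980420356112
bar 40 -15.0 14.5 -0.25
bar 55 -15.0 14.5 -0.25
bar 70 -15.0 14.0 -0.5
bar 85 -15.0 14.0 -0.5
bar 100 -15.0 14.0 -0.5
pl -9 [177, 148, 173, 175, 152, 86, 87, 86, 87, 86, 84, 87, 83, 81, 39, 43, 57, 58, 57, 57, 58, 56, 55, 39, 41, 82, 85, 85, 84, 86, 86, 85, 86, 86, 160, 174, 160, 176]
pl -5 [177, 157, 173, 176, 158, 78, 88, 87, 87, 87, 85, 86, 85, 86, 45, 43, 59, 58, 59, 58, 57, 58, 57, 41, 50, 83, 84, 85, 84, 86, 85, 86, 86, 69, 169, 172, 155, 178]
pl 0 [177, 167, 173, 177, 164, 63, 79, 88, 86, 86, 86, 85, 84, 85, 69, 44, 58, 59, 59, 59, 61, 59, 58, 41, 73, 84, 86, 86, 86, 86, 86, 87, 74, 60, 169, 171, 144, 178]
pl 5 [176, 175, 172, 176, 175, 64, 67, 63, 63, 63, 62, 59, 68, 82, 80, 58, 47, 49, 47, 47, 48, 47, 47, 60, 83, 77, 65, 61, 60, 64, 63, 65, 65, 66, 172, 172, 150, 177]
pl 9 [177, 164, 153, 74, 67, 67, 68, 66, 63, 65, 62, 62, 63, 63, 60, 58, 46, 48, 49, 46, 46, 47, 50, 59, 64, 61, 61, 62, 62, 80, 64, 65, 67, 83, 84, 109, 160, 177]
```

```bash
python3 - <<'E'
from h import *
w=snap('wrist');v=w['image'].max(2).astype(np.float32);W=np.array([A[1],-A[0],0]);p=sensors.sense()['tool_pos']
ss=np.arange(-44,45,2.)
def pr(x,z):
    uv=proj(w,[p*[1,1,0]+[0,0,z]+s*A+x*W for s in ss]).astype(np.float32)
    return cv2.remap(v,uv[:,0].reshape(1,-1),uv[:,1].reshape(1,-1),1)[0].astype(int)
for x in(-16,-11,11,16): print(x,list(zip(ss.astype(int).tolist(),pr(x,p[2]-8.7).tolist())))
print(0,list(zip(ss.astype(int).tolist(),pr(0,p[2]+16.3).tolist())))
print((-np.array(w['R']).T@np.array(w['t'])).round(1), np.array(w['R'])[2].round(3))
# initial look, from stored top0: saddle blob vs height; top-surface edges in first wrist view not stored
E
```

```text
-16 [(-44, 79), (-42, 70), (-40, 81), (-38, 76), (-36, 72), (-34, 56), (-32, 37), (-30, 34), (-28, 34), (-26, 37), (-24, 41), (-22, 42), (-20, 72), (-18, 83), (-16, 84), (-14, 84), (-12, 85), (-10, 86), (-8, 86), (-6, 85), (-4, 87), (-2, 86), (0, 86), (2, 87), (4, 64), (6, 63), (8, 66), (10, 65), (12, 63), (14, 57), (16, 56), (18, 63), (20, 60), (22, 53), (24, 102), (26, 98), (28, 95), (30, 71), (32, 137), (34, 135), (36, 134), (38, 134), (40, 135), (42, 134), (44, 136)]
-11 [(-44, 53), (-42, 55), (-40, 58), (-38, 60), (-36, 67), (-34, 73), (-32, 79), (-30, 83), (-28, 82), (-26, 82), (-24, 83), (-22, 84), (-20, 84), (-18, 82), (-16, 84), (-14, 83), (-12, 83), (-10, 85), (-8, 84), (-6, 82), (-4, 87), (-2, 85), (0, 86), (2, 83), (4, 82), (6, 62), (8, 64), (10, 64), (12, 62), (14, 54), (16, 116), (18, 116), (20, 117), (22, 118), (24, 118), (26, 117), (28, 117), (30, 118), (32, 118), (34, 117), (36, 117), (38, 116), (40, 116), (42, 116), (44, 117)]
11 [(-44, 38), (-42, 36), (-40, 40), (-38, 35), (-36, 39), (-34, 43), (-32, 59), (-30, 66), (-28, 73), (-26, 82), (-24, 83), (-22, 85), (-20,
[... 644 characters left out ...]
3), (14, 55), (16, 64), (18, 62), (20, 58), (22, 53), (24, 103), (26, 99), (28, 94), (30, 72), (32, 141), (34, 140), (36, 178), (38, 176), (40, 176), (42, 176), (44, 177)]
0 [(-44, 64), (-42, 62), (-40, 60), (-38, 58), (-36, 57), (-34, 53), (-32, 46), (-30, 83), (-28, 156), (-26, 158), (-24, 158), (-22, 157), (-20, 158), (-18, 158), (-16, 159), (-14, 159), (-12, 160), (-10, 54), (-8, 57), (-6, 57), (-4, 56), (-2, 57), (0, 57), (2, 60), (4, 58), (6, 58), (8, 60), (10, 59), (12, 56), (14, 43), (16, 46), (18, 48), (20, 59), (22, 95), (24, 118), (26, 116), (28, 115), (30, 115), (32, 116), (34, 117), (36, 115), (38, 117), (40, 118), (42, 116), (44, 118)]
[561.4 220.5 282.5] [-0.015 -0.241 -0.97 ]
```

The saddle sits squarely in the grip: tab top from -11 to +12 mm, plate edge as expected. Descending gently now.

Emit:
send_rows(deltas=[-0.01,0.008,0.1,0,0,0,0.1,0,0,0,0.1,0,0,0,0.07,0,0,0,0,0,0,0,0,0,0,0,0,0])

```text
clock: 26.43
tool_pos: [556.8, 150.6, 84.8]
orientation: [2.295, 2.145, -0.0]
ft_force: [-1.3, 1.1, 0.1]
width: 10.0
finger_force: 10.0
```

Emit:
send_rows(deltas=[0,0,0.05,0,0,0,0.05,0,0,0,0.03,0,0,0,0,0,0,0,0,0])

```text
clock: 26.85
tool_pos: [556.6, 150.6, 79.5]
orientation: [-2.295, -2.145, 0.0]
ft_force: [0.3, 0.1, -1.1]
width: 9.8
finger_force: 10.0
```

```bash
python3 - <<'E'
from h import *
to([556.8,151,79],86.2);bar();prof(184)
E
```

```text
t 26.85 pos [556.6 150.6  79.5] ang 86.14 F [ 0.3  0.1 -1.1] delta units [0.01  0.004 0.013] w 9.753555097488306
turn units -0.00921820998443934
nose px 239.0 210.74468085106383 P [562. 218.  68.] s 67.4
tail -6 [123, 132, 133, 122, 102, 90, 86, 93, 107, 122, 135, 144, 147, 141, 111, 73, 66, 74, 103, 128, 131, 120, 79, 47, 40]
tail 0 [85, 86, 88, 99, 116, 130, 141, 146, 147, 148, 147, 147, 147, 140, 114, 78, 66, 70, 91, 123, 131, 124, 102, 77, 60]
tail 6 [123, 137, 144, 147, 147, 148, 147, 147, 147, 147, 147, 147, 148, 140, 109, 71, 64, 73, 101, 125, 131, 130, 124, 110, 89]
nose -6 [130, 131, 132, 136, 137, 126, 116, 107, 80, 57, 55, 55, 55, 56, 67, 101, 137, 149, 149, 150, 150, 148, 149, 150, 150]
nose 0 [149, 167, 175, 177, 164, 137, 118, 108, 85, 63, 60, 59, 61, 62, 73, 109, 138, 148, 149, 151, 152, 151, 150, 146, 139]
nose 6 [175, 174, 176, 175, 160, 134, 119, 107, 84, 68, 66, 65, 65, 68, 79, 113, 144, 150, 150, 150, 152, 157, 158, 161, 167]
pred [[231.4, 272.5], [231.7, 276.5], [231.9, 280.6]]
[([225, 267, 22, 16, 158], [234.7, 275.9])]
```

Emit:
send_rows(deltas=[0,0,0.012,0,0,0,0,0,0,0,0.01,0,0,0,0,0,0,0,0,0])

```text
clock: 27.37
tool_pos: [556.7, 150.6, 78.7]
orientation: [2.295, 2.145, -0.0]
ft_force: [-0.5, 0.0, -0.9]
width: 10.0
finger_force: 10.0
```

Emit:
send_rows(deltas=[0,0,0.01,0,0,0,0,0,0,0,0,0])

```text
clock: 27.62
tool_pos: [556.8, 150.6, 78.7]
orientation: [2.295, 2.145, 0.0]
ft_force: [-1.3, 0.2, 2.4]
width: 9.6
finger_force: 10.0
```

Light contact: about 2.4 N at the predicted height. Releasing gradually, then rising.

Emit:
send_rows(deltas=[0,0,0,0,0,0,0,0,0,0,0,0,0,0,0,0], gripper=0.13, newtons=3)

```text
clock: 27.95
tool_pos: [556.6, 150.6, 78.2]
orientation: [-2.295, -2.145, 0.0]
ft_force: [-0.1, -0.0, 0.1]
width: 12.4
finger_force: 0.0
```

Emit:
send_rows(deltas=[0,0,0,0,0,0,0,0,0,0,0,0,0,0,0,0], gripper=0.3)

```text
clock: 28.28
tool_pos: [556.7, 150.6, 78.3]
orientation: [2.295, 2.145, -0.0]
ft_force: [0.2, 0.2, -0.2]
width: 28.0
finger_force: 0.0
```

Emit:
send_rows(deltas=[0,0,-0.1,0,0,0,-0.3,0,0,0,-0.6,0,0,0,-0.8,0,0,0,-0.8,0,0,0,0,0,0,0,0,0])

```text
clock: 28.87
tool_pos: [558.1, 150.8, 184.7]
orientation: [2.293, 2.143, 0.006]
ft_force: [-0.4, -0.1, -0.1]
width: 28.2
finger_force: 0.0
```

Emit:
send_rows(deltas=[0,-0.8,0,0,0,-0.9,0,0,0,-0.9,0,0,0,-0.9,0,0,0,-0.9,0,0,0,-0.3,0,0,0,0,0,0,0,0,0,0])

```text
clock: 29.53
tool_pos: [369.6, 163.3, 182.1]
orientation: [2.294, 2.145, 0.001]
ft_force: [1.1, -0.8, 0.1]
width: 28.1
finger_force: 0.0
```

```bash
python3 - <<'E'
from h import *
to([557,151,79],86.2);bar();prof(184)
d=snap('top','t11.png');im=d['image'].astype(float);v=im.max(2)
m=np.zeros(v.shape,np.uint8);m[195:235,255:285]=(v<100)[195:235,255:285]
n,l,st,c=cv2.connectedComponentsWithStats(m)
for i in range(1,n):
    if st[i,4]>10: print(st[i],c[i].round(1),onz(d,c[i],70).round(1))
for r in range(200,230,2): print(r,v[r,256:284].astype(int).tolist())
print('pred plate corners',proj(d,[np.array([557,150.6,70])+a*A+b*np.array([A[1],-A[0],0]) for a in(-13,13) for b in(-22,22)]).round(1).tolist())
print('pred tab corners',proj(d,[np.array([557,150.6,95])+a*A+b*np.array([A[1],-A[0],0]) for a in(-12,12) for b in(-5,5)]).round(1).tolist())
E
```

```text
t 29.53 pos [369.6 163.3 182.1] ang 86.18 F [ 1.1 -0.8  0.1] delta units [0.007 4.693 2.582] w 28.098549717623282
turn units -0.003992811748796991
nose px 187.0 207.43396226415095 P [567.  332.3  68. ] s 181.8
tail -6 [123, 131, 131, 121, 104, 90, 87, 94, 107, 122, 134, 143, 145, 140, 121, 125, 132, 134, 135, 132, 131, 131, 125, 112, 102]
tail 0 [89, 88, 90, 100, 115, 129, 140, 146, 147, 147, 147, 146, 147, 140, 124, 128, 139, 137, 133, 132, 132, 129, 123, 109, 102]
tail 6 [121, 136, 143, 146, 147, 146, 146, 146, 145, 146, 147, 148, 147, 139, 118, 131, 138, 135, 133, 132, 132, 131, 125, 113, 108]
nose -6 [130, 130, 130, 136, 136, 125, 117, 106, 80, 58, 56, 55, 59, 60, 67, 102, 136, 148, 149, 147, 148, 148, 148, 149, 149]
nose 0 [148, 166, 175, 175, 163, 137, 117, 110, 86, 64, 60, 61, 64, 65, 75, 109, 138, 147, 148, 150, 150, 150, 149, 146, 138]
nose 6 [175, 174, 175, 174, 158, 132, 118, 109, 86, 68, 65, 66, 68, 69, 78, 111, 144, 150, 150, 148, 152, 155, 155, 160, 166]
pred [[231.4, 272.5], [231.7, 276.5], [231.9, 280.6]]
[([225, 266, 22, 17, 156], [234.9, 275.8])]
[255 202  30  30 41
[... 1489 characters left out ...]
 130, 131, 130]
222 [104, 103, 103, 104, 102, 100, 87, 64, 46, 50, 51, 57, 62, 57, 58, 56, 59, 59, 55, 70, 83, 92, 93, 90, 84, 85, 86, 83]
224 [115, 112, 114, 113, 107, 102, 88, 74, 65, 55, 38, 42, 37, 41, 43, 33, 45, 60, 68, 78, 95, 102, 104, 102, 106, 102, 104, 102]
226 [144, 143, 145, 138, 121, 106, 95, 88, 79, 63, 56, 55, 56, 58, 56, 56, 73, 94, 101, 98, 105, 112, 113, 113, 115, 115, 112, 115]
228 [146, 147, 145, 146, 134, 115, 101, 94, 85, 65, 58, 52, 50, 50, 51, 59, 82, 98, 107, 117, 134, 142, 143, 143, 147, 145, 144, 146]
pred plate corners [[274.5, 223.9], [276.3, 204.2], [262.7, 222.9], [264.5, 203.2]]
pred tab corners [[274.8, 214.5], [275.2, 209.9], [263.6, 213.5], [264.0, 208.9]]
```

The bar is level and unchanged, and the saddle's outline matches its seated prediction. The robot is clear, so I'm handing in.

```bash
python3 -c "
from h import *
print(job_done())"
```

```text
the job is handed in; nothing more can be done
None
```

I handed the job in at about 30 s on the robot's clock: the bar balances level on the fulcrum, and the saddle sits astride it over the fulcrum, within about a millimetre by the camera. On the way I pushed the bar slightly too far, so it leaned nose-down until I nudged it back about 9 mm.

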